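# Unlock and open the service hatch of an instrument pod

### The arm

A 7-joint arm with a two-finger parallel gripper is mounted at the origin on the work surface. World frame = base frame: x ahead of the robot, y to its left, z up, the work surface at z = 0. Lengths are in m, angles in rad, forces in N, time in s.
With the tool pointing down it reaches from about 0.425 to 0.925 m from the base axis. Payload 6.8 kg.
Tool frame: the origin (TCP) lies at the very end of the fingers, on their centre line; the grasp point (between the pads) lies 19 mm behind it; x points along the fingers, y is the direction in which the jaws open and shut, and the axes are right-handed (so a half turn about x gives the same grasp; the last joint's range is limited). The gripper opens to 85 mm and grips with 20 to 120 N. Pads are 22 mm wide; open, the fingers measure 114 mm over their backs; the gripper's body (76 mm by 85 mm) begins 54 mm behind the grasp point. The pads swing forward as they close: fully open they stand 13 mm farther back than shut.
Start: joints at [1.177, 0.477, 0.022, 1.555, -0.011, 1.109, -0.083], TCP at [0.19, -0.648, 0.231] pointing down, gripper open.
Joint ranges: [-2.96, 2.96], [-0.34, 2.1], [-1.41, 1.46], [0.24, 2.44], [-1.37, 4.51], [0.17, 1.92], [-2.96, 2.96]. Speed limits (rad/s): [2.39, 2.39, 3.14, 3.14, 3.14, 3.14, 3.14].

### API

Orientations are given as a 3x3 rotation matrix whose columns are the frame's x, y, z axes.
In Python, from cell import manip, eyes, finder gives the robot as it stands.
- The arm moves only by the tool step_arm, never from a script. Its argument "deltas" is a list of rows, each an object of numbers: "rx", "ry", "rz": the turn, a rotation vector about the tool's x, y, z as a fraction of full scale; "dx", "dy", "dz": the shift along the tool's x, y, z as a fraction of full scale; "fingers": the gripper command: -1 is fully open, 1 is shut, values between are in proportion. A call has 1 to 12 rows; each row is the pose to reach, as a shift and turn from the pose commanded when the call began, along the tool's axes at that moment; what a row does not reach only later rows make up. Full scale, the value 1, is 200 mm for a shift and pi/2 rad for a turn. A row lasts 1/8 s, in which the tool goes at most 62.5 mm and 10.7 degrees, less where a joint would pass 70% of its speed; a pose out of reach is approached as far as the arm can. A call with a number of a shift or a turn outside -1 to 1 is refused whole. A call with a gripper value outside its range is refused whole. The fingers move at their own pace and stop on an object; the grip force is fixed at half the most. Time passes only in rows, so rows that repeat a pose let the fingers close. It gives the time, the measured TCP pose, the force and the opening at its end, in the units of the state.
- manip.sense(): the state, without advancing time (a new reading comes with each control period).
- eyes.grab_frame(name): name is "side" or "top" or "wrist"; returns a dict with "frame" (480x640x3 uint8, blue, green, red), "fx", "fy", "cx", "cy" (pixels), "cam_to_world" (4x4, takes a point from camera to world coordinates). Camera axes: x right, y down, z forward; pixel columns grow to the right and rows downward; lengths in m; the calibration is good to about 2 mm. A picture is of the moment at which its call begins. There is no depth.
- manip.close_job(): hands the job in, once; it reports no verdict.
Trained networks look in a picture, given as the dict that the camera call returned (one of the last four; its "shot" number tells which), for a name from the list of things; names that differ only in an ending like _2 or _b are one class to them, and where a whole thing is asked for, a point or a joint stands for the part that bears it (a point fixed in the world has none). Each returns a list of dicts, best first, with "confidence" (0 to 1); they miss things now and then, are a little off and sometimes report something else, mostly with a low value. They report only what shows in the picture. A call takes as long as a camera call.
- finder.find_in(picture, query): "extent" ([left, top, right, bottom] in pixels, round what is visible of it).
- finder.masks_of(picture, query): "mask" (480x640 bool, what is visible of it) and "extent" ([left, top, right, bottom] in pixels, round what is visible of it).
The state is a dict: "time_s": time; "joints": joint angles; "joint_vel": joint speeds; "joint_efforts": joint torques, N m; "tcp_pos": TCP position; "orientation": TCP orientation; "contact_force": force on the tool from outside, world axes, zero at the start; "wrist_torque": the same for the moment, N m; "width": finger opening in m.
Only numpy, scipy, OpenCV 4.12 (cv2) and the standard library are available. Lean on these libraries where they do the work, as an engineer would, in place of code of your own. Each camera call takes 0.05 s, during which the arm holds its last target.

### The job

Open the instrument pod for service: pinch in both tabs of its locking dial, turn the dial clockwise (seen from above) until it gently meets its rubber stop, and let go so that both tabs spring fully out again and the dial is locked there. Then slide the hatch fully open, away from the tongue that held it. Do not force the dial or the hatch against the lock or stop, and leave the loose things around them where they lie.

Things in the scene. Friction and masses are not known exactly. Their poses are not given: they have to be found in the camera images.
- pod: grey box bolted to the table, 200 (x) x 280 (y) x 70 mm; origin at the centre of its underside. Dial axis at x 0, y -65 mm, hatch on the +y half, sliding along the pod's +x. Two 10 mm high guide rails flank the hatch. All heights below are above the pod's flat top, which is 70 mm above this origin
- dial (a joint): dial angle, rad: 0 locked at the start (loose by 0.05), grows clockwise from above. With both tabs in it turns (friction 0.06 N m) to a rubber stop set by hand, first met anywhere between 0.85 and 1.45 rad, to be felt: from there the moment rises by 6 N m per rad; stop and lock bear at most 0.3 N m. Tabs can spring out only from 0.04 rad before the stop on; until then the collar holds them in
- dial_top (a point): on the dial's axis, 48 mm high; turns with the dial. x axis through the two tabs, y along the tongue. Fixed black core 24 (x) x 30 (y) mm, an upright black tab on each x side, 26 wide (y), 7 thick, 14 to 48 mm high. Outer faces of the tabs 54 mm apart when out, 42 when fully in. Keep fingertips above 15 mm high (collar below). Other parts stand 60 mm or more from the axis
- tab_near (a joint): travel of the tab on the dial's -x side, m: 0 out, 0.006 fully in; spring 2 N at 0 to 5 N at 0.006. Both tabs must be in by 4 mm before the dial turns, so the pinch must be centred to about 1 mm; a sideways force on the hand along the pinch shows that it is off centre
- tab_far (a joint): the same for the tab on the +x side of the dial
- collar: aluminium and steel collar fixed to the pod round the foot of the dial, radius 43 mm, 12 mm high, holding the catches and the rubber stop; origin on the dial axis at the pod's top. It takes the force when the dial is driven against lock or stop: about 40 N in all per N m of moment
- tongue: flat steel bar fixed to the dial, 10 mm wide, 10 to 80 mm from the axis along the dial's +y, 14 to 22 mm high; origin on the dial axis at the pod's top. At the start it stands in front (+x) of a 31 mm high steel post on the hatch, so that the hatch cannot slide
- hatch (a joint): travel of the sliding hatch along the pod's +x, m: 0 shut, 0.06 fully open at its stop. Friction about 2.5 N, it stays where it is left. It is free once the dial is past about 0.8 rad
- hatch_rib (a point): middle of the top of the black grip rib on the hatch, 33 mm above the pod's top. The rib is 12 mm thick (x), 50 mm long (y) and stands 26 mm above the hatch plate, whose top is 7 mm above the pod's top. Axes as the pod's. The hatch plate is 100 (x) x 104 (y) mm, the rib at its middle in x
- bearing: loose steel ring 26 mm across, 8 mm high, lying on the corner of the pod's top; origin under its centre; leave it
- bracket: loose aluminium angle 40 x 30 x 33 mm on the table; leave it
- thruster: loose black duct 76 mm across, 50 mm high, standing on the table; leave it
- screwdriver: loose screwdriver lying on the table; leave it

How it is judged:
By the outcome, as a careful person would: the job done as asked, in the order asked, and still so for the second after the job is handed in, with the robot touching nothing.
It also fails if it takes over 72 s, if anything falls off the work surface, if the arm or the gripper's body presses on something with over 40 N, if the wrist force passes 120 N, or if a joint passes its speed limit or range.

## Working session

There is one attempt and no reset: what is moved stays moved. The work goes in short steps, Python scripts to look and compute and a tool call to move; the robot and the scene stay as the last step left them, time stands still between calls to the robot, and variables do not carry over. Pictures are saved under pics/ and viewed, and the job is handed in when it is done.

Besides the shell and the picture viewer there is one more tool, called in YAML: its name, and indented under it one key for each argument. step_arm: Moves the arm, as the interface text tells. Its arguments: {"type":"object","properties":{"deltas":{"type":"array","items":{"type":"object","properties":{"rx":{"type":"number"},"ry":{"type":"number"},"rz":{"type":"number"},"dx":{"type":"number"},"dy":{"type":"number"},"dz":{"type":"number"},"fingers":{"type":"number"}}}}},"required":["deltas"]}

```bash
mkdir -p pics; ls; python3 - <<'E'
from cell import manip, eyes, finder
import cv2,numpy as np
s=manip.sense()
for k,v in s.items(): print(k,np.round(v,4).tolist())
for n in ["side","top","wrist"]:
    f=eyes.grab_frame(n); cv2.imwrite(f"pics/{n}0.png",f["frame"]); print(n,f["fx"],f["cx"],f["cy"],np.round(f["cam_to_world"],4).tolist())
    if n!="side":
      for q in ["pod","dial","hatch","hatch_rib","collar","tongue","bearing"]:
        try: print(q,[(np.round(d["extent"]).tolist(),round(d["confidence"],2)) for d in finder.find_in(f,q)[:2]])
        except Exception as e: print(q,e)
print(manip.sense()["time_s"])
E
```

```text
pics
time_s 0.0
joints [1.1769, 0.4778, 0.0223, 1.5565, -0.0115, 1.1093, -0.0831]
joint_vel [-0.0002, 0.0001, 0.0009, -0.0001, 0.0001, 0.001, -0.0004]
joint_efforts [-0.0009, -59.6455, 1.6071, -28.1195, 0.0124, 0.0094, -0.0]
tcp_pos [0.1901, -0.647, 0.2303]
orientation [[-0.0006, 0.2819, -0.9595], [0.0018, -0.9595, -0.2819], [-1.0, -0.0019, 0.0001]]
contact_force [0.2605, -0.2294, -0.6523]
wrist_torque [-0.0309, -0.0066, 0.0194]
width 0.0855
side 456.7249847075689 318.1032477306653 240.71785303353323 [[-0.9817, -0.0971, 0.1637, 0.329], [-0.19, 0.5541, -0.8105, 0.8043], [-0.012, -0.8268, -0.5624, 0.6335], [0.0, 0.0, 0.0, 1.0]]
top 462.7137999327104 327.8665332317629 241.01984108140672 [[0.005, -0.994, 0.1092, 0.3791], [-1.0, -0.0048, 0.0018, 0.0355], [-0.0012, -0.1092, -0.994, 1.237], [0.0, 0.0, 0.0, 1.0]]
pod [([306.0, 176.0, 436.0, 281.0], 0.82)]
dial [([365.0, 206.0, 406.0, 226.0], 0.85), ([366.0, 214.0, 388.0, 225.0], 0.53)]
hatch [([329.0, 219.0, 374.0, 269.0], 0.96)]
hatch_rib [([327.0, 221.0, 378.0, 269.0], 0.71)]
collar [([382.0, 194.0, 416.0, 232.0], 0.92)]
tongue [([367.0, 214.0, 390.0, 226.0], 0.56), ([368.0, 204.0, 406.0, 227.0], 0.52)]
bearing [([420.0, 235.0, 432.0, 245.0], 0.61)]
wrist 369.58457492245543 316.3928947728443 243.52314263361552 [[0.2805, -0.9171, -0.2832, 0.2627], [-0.9599, -0.2681, -0.0824, -0.626], [-0.0003, 0.2949, -0.9555, 0.3741], [0.0, 0.0, 0.0, 1.0]]
pod []
dial []
hatch []
hatch_rib []
collar []
tongue []
bearing []
0.85
```

```bash
python3 - <<'E'
import cv2
t=cv2.imread("pics/top0.png"); cv2.imwrite("pics/top0c.png",cv2.resize(t[150:300,270:470],None,fx=4,fy=4,interpolation=cv2.INTER_CUBIC))
E
```

```text
(no output)
```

View pics/top0c.png

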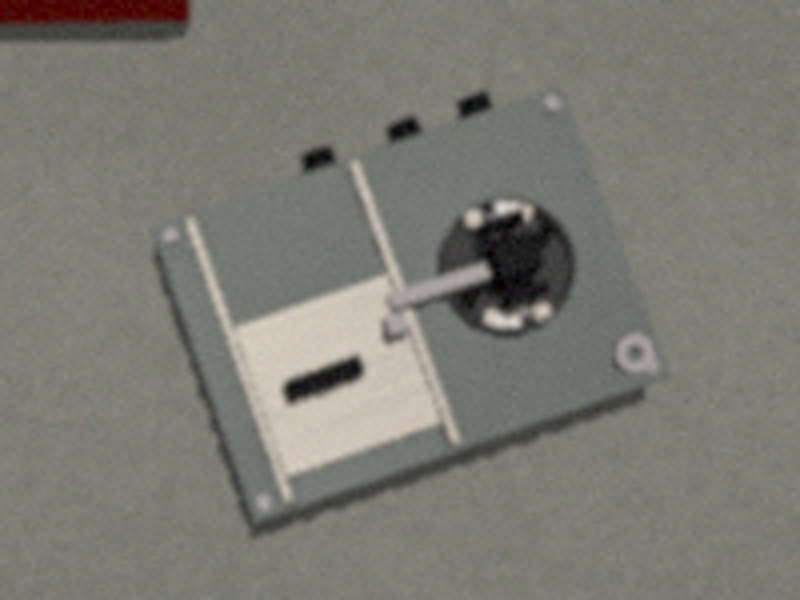

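View pics/top0.png

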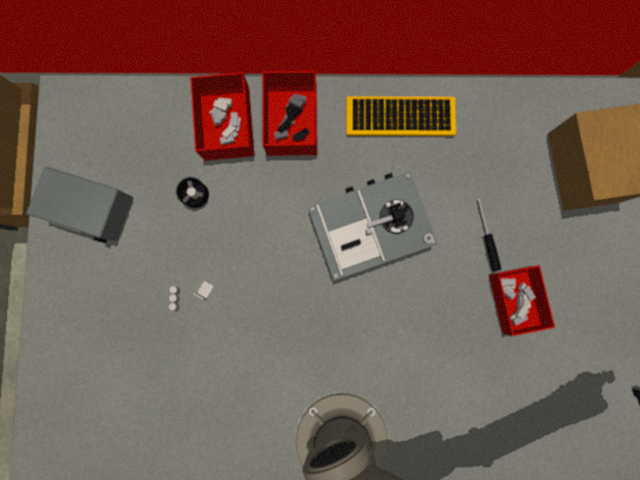

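View pics/side0.png

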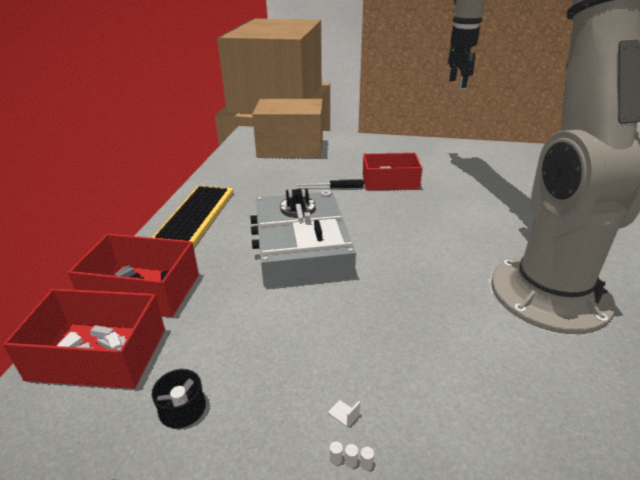

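```bash
cat > h.py <<'E'
from cell import manip, eyes, finder
import cv2,numpy as np
def ray(f,uv,z):
    T=np.array(f["cam_to_world"]); d=T[:3,:3]@np.array([(uv[0]-f["cx"])/f["fx"],(uv[1]-f["cy"])/f["fy"],1.]); o=T[:3,3]
    return o+d*(z-o[2])/d[2]
def proj(f,P):
    T=np.array(f["cam_to_world"]); p=(np.asarray(P)-T[:3,3])@T[:3,:3]
    return np.stack([f["fx"]*p[...,0]/p[...,2]+f["cx"],f["fy"]*p[...,1]/p[...,2]+f["cy"]],-1)
E
python3 - <<'E'
from h import *
f=eyes.grab_frame("top")
px=np.array([[155,235],[565,92],[668,378],[255,522]])/4+[270,150]
P=np.array([ray(f,p,.07)[:2] for p in px]);print(P.round(4))
print(np.linalg.norm(np.roll(P,-1,0)-P,axis=1))
c=P.mean(0)
ax=(P[0]+P[1]-P[2]-P[3]); yaw1=np.arctan2(ax[1],ax[0]); ay=(P[0]+P[3]-P[1]-P[2]); yaw2=np.arctan2(ay[1],ay[0])-np.pi/2
print(c,yaw1,yaw2)
yaw=(yaw1+yaw2)/2
R=np.array([[np.cos(yaw),-np.sin(yaw)],[np.sin(yaw),np.cos(yaw)]])
print("dial",c+R@[0,-.065])
for n,uv in dict(rib=(323,380),bearing=(635,352),collar=(507,265)).items():
    print(n,R.T@(ray(f,np.array(uv)/4+[270,150],.07+dict(rib=.033,bearing=.004,collar=.012)[n])[:2]-c))
E
```

```text
[[ 0.59    0.0869]
 [ 0.6847 -0.1765]
 [ 0.4997 -0.239 ]
 [ 0.4075  0.0223]]
[0.27991012 0.1952855  0.27714575 0.19362522]
[ 0.54547146 -0.07658253] 0.33297606804211627 0.3422375084535878
dial [ 0.56700141 -0.13791328]
rib [-0.02943106  0.07149618]
bearing [-0.07477137 -0.12317652]
collar [ 0.00315051 -0.06415743]
```

step_arm:
  deltas:
    - {"dy": -0.64,"dz": -0.84}
    - {"dy": -0.64,"dz": -0.84}
    - {"dy": -0.64,"dz": -0.84}
    - {"dy": -0.64,"dz": -0.84}
    - {"dy": -0.64,"dz": -0.84}

```text
$.deltas[0]: bad value
```

step_arm:
  deltas:
    - {"dy": -0.64,"dz": -0.84}
    - {"dy": -0.64,"dz": -0.84}
    - {"dy": -0.64,"dz": -0.84}
    - {"dy": -0.64,"dz": -0.84}
    - {"dy": -0.64,"dz": -0.84}

```text
$.deltas[0]: bad value
```

step_arm:
  deltas:
    - {"dy": -0.63,"dz": -0.84,"rx": -0.5}
    - {"dy": -0.63,"dz": -0.84,"rx": -0.5}
    - {"dy": -0.63,"dz": -0.84,"rx": -0.5}
    - {"dy": -0.63,"dz": -0.84,"rx": -0.5}
    - {"dy": -0.63,"dz": -0.84,"rx": -0.5}
    - {"dy": -0.63,"dz": -0.84,"rx": -0.5}

```text
$.deltas[0]: bad value
```

step_arm:
  deltas:
    - {"rx": -0.53}
    - {"rx": -0.53}
    - {"rx": -0.53}
    - {"rx": -0.53}
    - {"rx": -0.53}
    - {"rx": -0.53}

```text
$.deltas[0]: bad value
```

```bash
python3 - <<'E'
from h import *
s=manip.sense()
for k,v in s.items(): print(k,np.round(v,4).tolist())
f=eyes.grab_frame("wrist"); cv2.imwrite("pics/w1.png",f["frame"]);np.save("w1.npy",f,allow_pickle=True)
print(np.round(f["cam_to_world"],4).tolist())
E
```

```text
time_s 0.9
joints [1.1769, 0.477, 0.0224, 1.5554, -0.0115, 1.1093, -0.0831]
joint_vel [-0.0013, -0.0012, 0.0008, -0.0003, 0.0002, 0.0013, 0.0009]
joint_efforts [0.0, -59.6328, 1.6065, -28.1556, 0.0126, 0.0015, 0.0]
tcp_pos [0.1903, -0.6476, 0.2313]
orientation [[0.0, 0.2819, -0.9594], [-0.0001, -0.9594, -0.2819], [-1.0, 0.0001, -0.0]]
contact_force [0.7287, 0.0201, -0.4224]
wrist_torque [-0.0349, -0.0067, -0.0349]
width 0.0852
[[0.2805, -0.9172, -0.2831, 0.2627], [-0.9599, -0.268, -0.0826, -0.626], [-0.0001, 0.2949, -0.9555, 0.3742], [0.0, 0.0, 0.0, 1.0]]
```

View pics/w1.png

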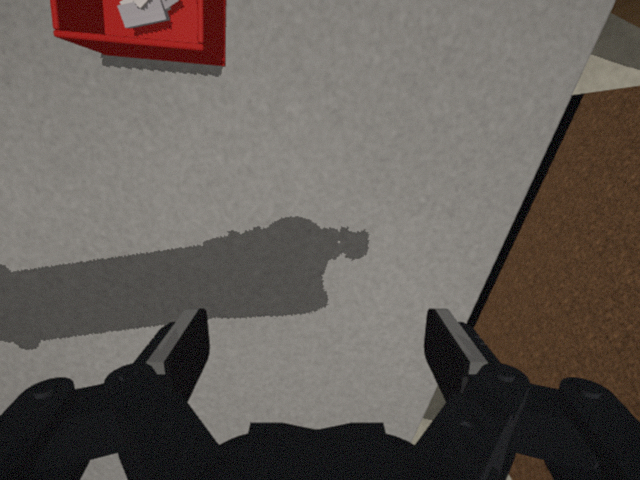

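step_arm:
  deltas:
    - {"dx": 0,"dy": -0.64,"dz": -0.84,"rx": 0,"ry": 0,"rz": 0,"fingers": -1}
    - {"dx": 0,"dy": -0.64,"dz": -0.84,"rx": 0,"ry": 0,"rz": 0,"fingers": -1}
    - {"dx": 0,"dy": -0.64,"dz": -0.84,"rx": 0,"ry": 0,"rz": 0,"fingers": -1}
    - {"dx": 0,"dy": -0.64,"dz": -0.84,"rx": 0,"ry": 0,"rz": 0,"fingers": -1}
    - {"dx": 0,"dy": -0.64,"dz": -0.84,"rx": 0,"ry": 0,"rz": 0,"fingers": -1}

```text
time_s: 1.58
tcp_pos: [0.3172, -0.4758, 0.2316]
orientation: [[0.001, 0.286, -0.958], [0.0, -0.958, -0.286], [-1.0, 0.0, -0.001]]
contact_force: [-0.4, -0.1, -0.1]
width: 0.0854
```

step_arm:
  deltas:
    - {"dx": 0,"dy": -0.64,"dz": -0.84,"rx": 0,"ry": 0,"rz": 0,"fingers": -1}
    - {"dx": 0,"dy": -0.64,"dz": -0.84,"rx": 0,"ry": 0,"rz": 0,"fingers": -1}
    - {"dx": 0,"dy": -0.64,"dz": -0.84,"rx": 0,"ry": 0,"rz": 0,"fingers": -1}
    - {"dx": 0,"dy": -0.64,"dz": -0.84,"rx": 0,"ry": 0,"rz": 0,"fingers": -1}
    - {"dx": 0,"dy": -0.64,"dz": -0.84,"rx": 0,"ry": 0,"rz": 0,"fingers": -1}

```text
time_s: 2.2
tcp_pos: [0.4413, -0.3071, 0.2314]
orientation: [[0.001, 0.284, -0.959], [-0.0, -0.959, -0.284], [-1.0, 0.0, -0.0]]
contact_force: [-0.7, 0.3, 0.2]
width: 0.0854
```

step_arm:
  deltas:
    - {"dx": 0,"dy": -0.64,"dz": -0.84,"rx": -0.5,"ry": 0,"rz": 0,"fingers": -1}
    - {"dx": 0,"dy": -0.64,"dz": -0.84,"rx": -0.5,"ry": 0,"rz": 0,"fingers": -1}
    - {"dx": 0,"dy": -0.64,"dz": -0.84,"rx": -0.5,"ry": 0,"rz": 0,"fingers": -1}
    - {"dx": 0,"dy": -0.64,"dz": -0.84,"rx": -0.5,"ry": 0,"rz": 0,"fingers": -1}
    - {"dx": 0,"dy": -0.64,"dz": -0.84,"rx": -0.5,"ry": 0,"rz": 0,"fingers": -1}
    - {"dx": 0,"dy": -0.64,"dz": -0.84,"rx": -0.5,"ry": 0,"rz": 0,"fingers": -1}

```text
time_s: 2.95
tcp_pos: [0.5645, -0.1407, 0.2309]
orientation: [[-0.001, 0.875, -0.485], [-0.001, -0.485, -0.875], [-1.0, -0.0, 0.002]]
contact_force: [0.5, -0.8, 0.4]
width: 0.0852
```

step_arm:
  deltas:
    - {"dx": 0,"dy": 0,"dz": 0,"rx": -0.53,"ry": 0,"rz": 0,"fingers": -1}
    - {"dx": 0,"dy": 0,"dz": 0,"rx": -0.53,"ry": 0,"rz": 0,"fingers": -1}
    - {"dx": 0,"dy": 0,"dz": 0,"rx": -0.53,"ry": 0,"rz": 0,"fingers": -1}
    - {"dx": 0,"dy": 0,"dz": 0,"rx": -0.53,"ry": 0,"rz": 0,"fingers": -1}
    - {"dx": 0,"dy": 0,"dz": 0,"rx": -0.53,"ry": 0,"rz": 0,"fingers": -1}
    - {"dx": 0,"dy": 0,"dz": 0,"rx": -0.53,"ry": 0,"rz": 0,"fingers": -1}

```text
time_s: 3.7
tcp_pos: [0.5646, -0.1399, 0.2312]
orientation: [[-0.001, 0.947, 0.321], [-0.001, 0.321, -0.947], [-1.0, -0.001, 0.001]]
contact_force: [0.1, 0.5, -0.3]
width: 0.0854
```

```bash
python3 - <<'E'
from h import *
s=manip.sense()
for k,v in s.items(): print(k,np.round(v,4).tolist())
f=eyes.grab_frame("wrist"); cv2.imwrite("pics/w2.png",f["frame"]);np.save("w2.npy",f,allow_pickle=True)
print(np.round(f["cam_to_world"],4).tolist())
E
```

```text
time_s 3.7
joints [0.5538, 0.3749, -0.5335, 1.7556, 0.2151, 1.0698, 0.2731]
joint_vel [-0.0146, 0.0016, 0.0, -0.002, -0.0034, -0.0013, -0.0307]
joint_efforts [-0.054, -49.096, -5.1589, -26.9589, 0.0348, 0.0057, 0.4443]
tcp_pos [0.5646, -0.1399, 0.2312]
orientation [[-0.0006, 0.9472, 0.3207], [-0.001, 0.3207, -0.9472], [-1.0, -0.0009, 0.0008]]
contact_force [0.1421, 0.451, -0.2573]
wrist_torque [0.0037, -0.0145, 0.0032]
width 0.0854
[[0.9476, 0.3057, 0.0922, 0.5411], [0.3193, -0.9054, -0.2797, -0.0682], [-0.002, 0.2945, -0.9557, 0.3739], [0.0, 0.0, 0.0, 1.0]]
```

View pics/w2.png

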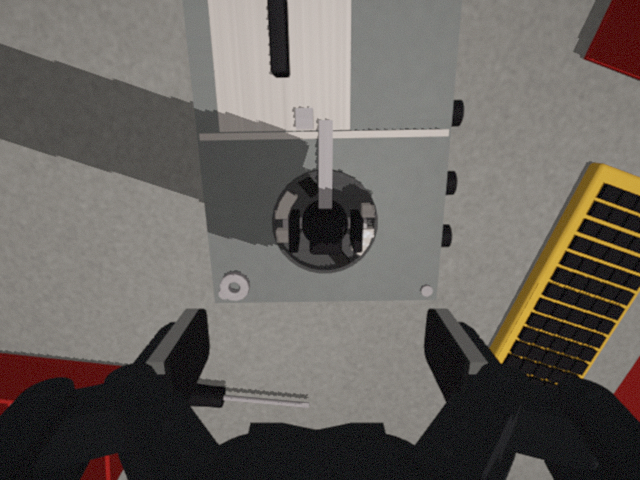

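```bash
python3 - <<'E'
import cv2
t=cv2.imread("pics/w2.png"); cv2.imwrite("pics/w2c.png",cv2.convertScaleAbs(cv2.resize(t[160:285,255:395],None,fx=5,fy=5,interpolation=cv2.INTER_CUBIC),alpha=2))
E
```

```text
(no output)
```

View pics/w2c.png

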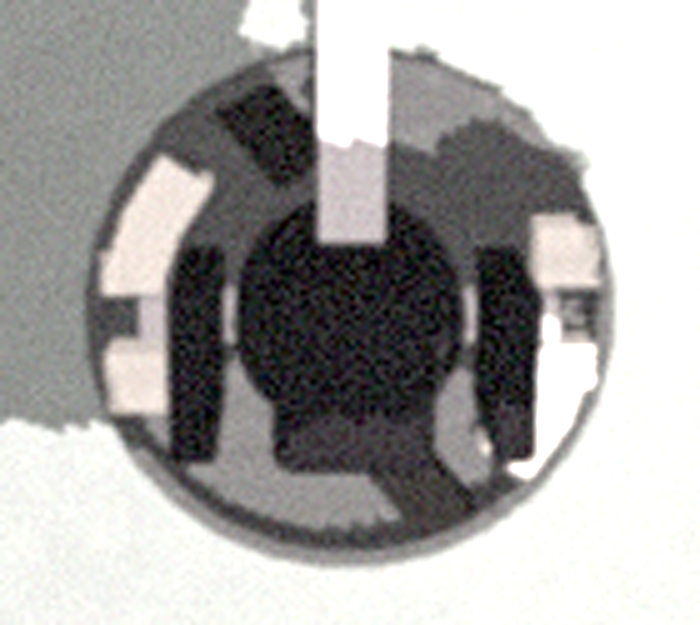

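```bash
cat >> h.py <<'E'
def overlay(f,x,y,yaw,phi,name,crop,k,out=0.027,alpha=1.6,hatch=0.):
    """x,y dial axis; yaw pod; phi dial angle (clockwise)"""
    im=f["frame"]; l,t,r,b=crop
    im=cv2.convertScaleAbs(cv2.resize(im[t:b,l:r],None,fx=k,fy=k,interpolation=cv2.INTER_CUBIC),alpha=alpha)
    def P(pts,a):
        pts=np.array(pts,float);c,s=np.cos(a),np.sin(a)
        return np.c_[x+c*pts[:,0]-s*pts[:,1],y+s*pts[:,0]+c*pts[:,1],.07+pts[:,2]]
    def draw(pts,a,col):
        uv=(proj(f,P(pts,a))-[l,t]+.5)*k-.5
        cv2.polylines(im,[np.round(uv).astype(int).reshape(-1,1,2)],True,col,1)
    rect=lambda x0,x1,y0,y1,z:[[x0,y0,z],[x1,y0,z],[x1,y1,z],[x0,y1,z]]
    th=np.linspace(0,2*np.pi,60)
    draw(np.c_[.043*np.cos(th),.043*np.sin(th),0*th+.012],yaw,(0,255,0))
    draw(np.c_[.043*np.cos(th),.043*np.sin(th),0*th],yaw,(0,160,0))
    for sg in (1,-1):
        xs=sorted([sg*out,sg*(out-.007)]); draw(rect(*xs,-.013,.013,.048),yaw-phi,(0,0,255))
    draw(rect(-.005,.005,.010,.080,.022),yaw-phi,(255,0,0))
    draw(rect(-.1,.1,-.075,.205,0),yaw,(255,0,255))
    draw(rect(-.036+hatch,-.024+hatch,.1365-.025,.1365+.025,.033),yaw,(0,255,255))
    cv2.imwrite(name,im)
E
python3 - <<'E'
from h import *
from scipy.optimize import least_squares
f=np.load("w2.npy",allow_pickle=True).item()
for uv in [(168,350),(540,350)]: print(ray(f,(np.array(uv))/5+[255,160],.118))
c=[(np.array(uv))/5+[255,160] for uv in [(168,247),(538,247)]]
a,b=[ray(f,u,.118)[:2] for u in c];yaw=np.arctan2(*(b-a)[::-1]);m=(a+b)/2
print(np.linalg.norm(b-a),yaw,m, "centre",m+.013*np.array([np.sin(yaw),-np.cos(yaw)]))
cc=m+.013*np.array([np.sin(yaw),-np.cos(yaw)])
overlay(f,*cc,.335,0.335-yaw,"pics/o1.png",(255,160,395,285),5)
overlay(f,*cc,.335,0.335-yaw,"pics/o1f.png",(180,0,480,310),2.5,alpha=1)
E
```

```text
[ 0.54368574 -0.13989476  0.118     ]
[ 0.59419393 -0.12284406  0.118     ]
0.05213663076315038 0.3254531529355842 [ 0.56390383 -0.11721817] centre [ 0.56806043 -0.12953575]
```

View pics/o1.png

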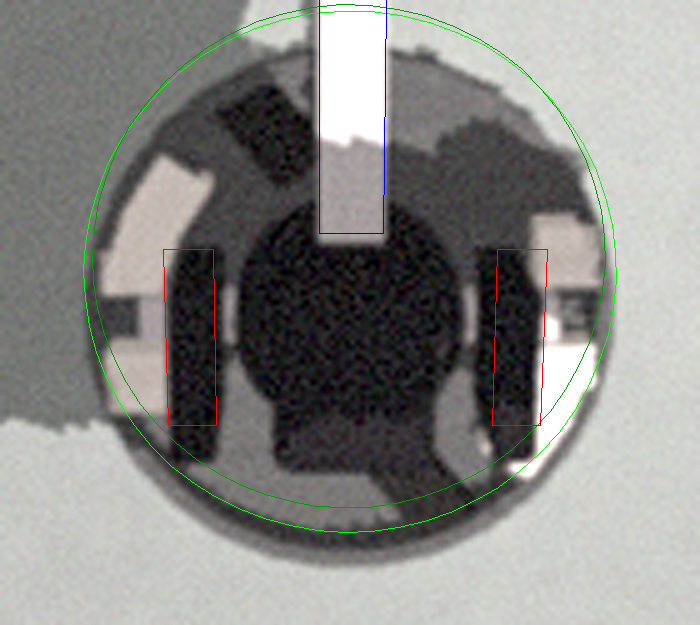

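View pics/o1f.png

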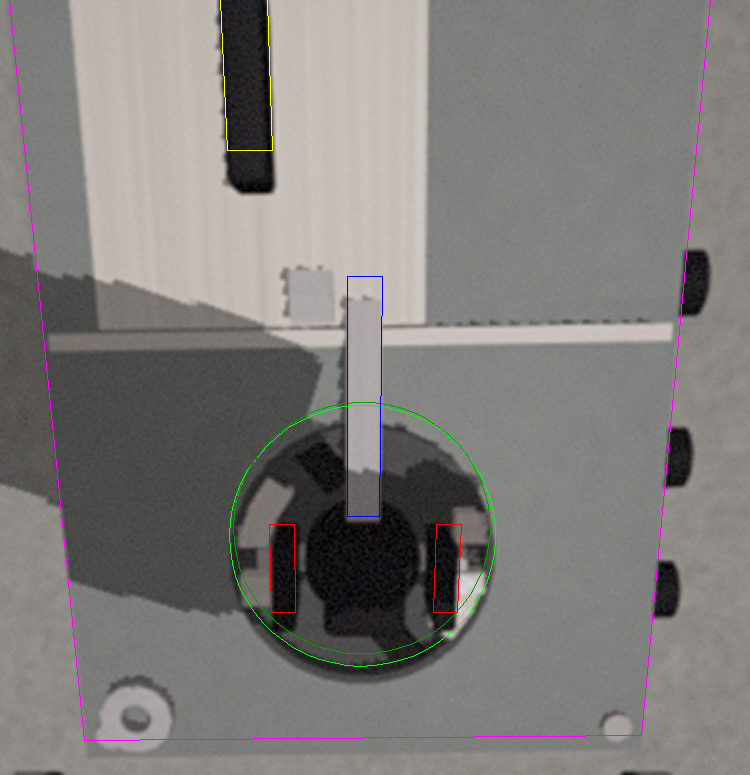

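```bash
python3 - <<'E'
from h import *
f=np.load("w2.npy",allow_pickle=True).item()
c=[(np.array(uv)+.5)/5-.5+[255,160] for uv in [(170,461),(537,461)]]
a,b=[ray(f,u,.118)[:2] for u in c];yaw=np.arctan2(*(b-a)[::-1]);m=(a+b)/2
cc=m-.013*np.array([np.sin(yaw),-np.cos(yaw)])
print(np.linalg.norm(b-a),yaw,m, "centre",cc)
overlay(f,*cc,.335,.335-yaw,"pics/o2.png",(255,160,395,285),5)
overlay(f,*cc,.335,.335-yaw,"pics/o2f.png",(180,0,480,310),2.5,alpha=1)
E
```

```text
0.05355487280453912 0.32569840337086525 [ 0.57396716 -0.14704412] centre [ 0.56980755 -0.13472756]
```

View pics/o2.png

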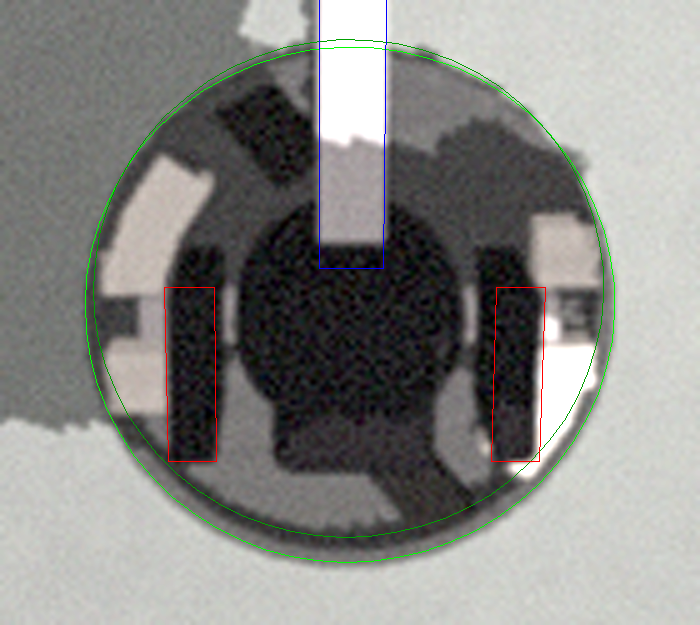

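View pics/o2f.png

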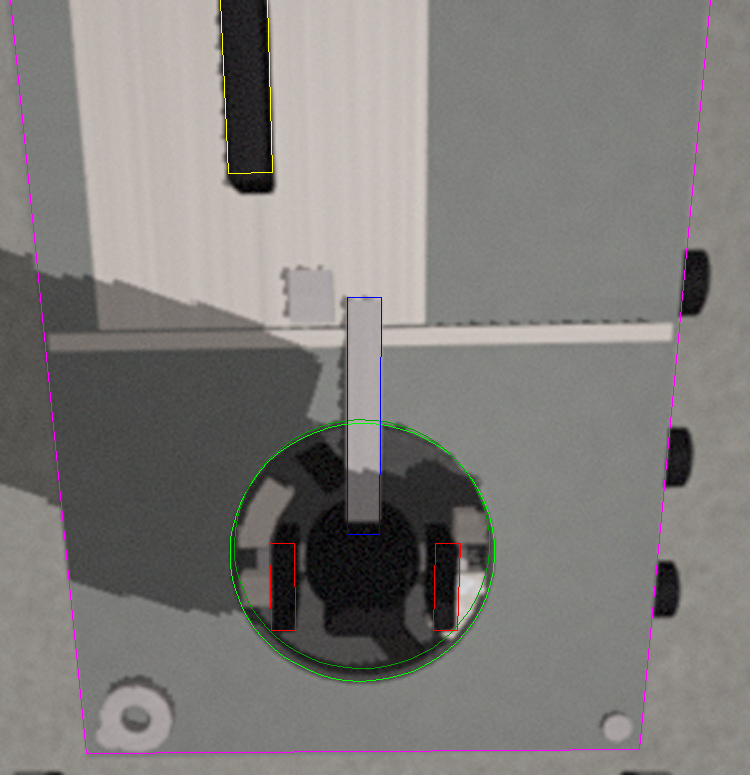

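step_arm:
  deltas:
    - {"dx": 0.2,"dy": 0.034,"dz": -0.016,"rx": 0,"ry": 0,"rz": 0,"fingers": -1}
    - {"dx": 0.45,"dy": 0.034,"dz": -0.016,"rx": 0,"ry": 0,"rz": 0,"fingers": -1}
    - {"dx": 0.45,"dy": 0.034,"dz": -0.016,"rx": 0,"ry": 0,"rz": 0,"fingers": -0.6}
    - {"dx": 0.45,"dy": 0.034,"dz": -0.016,"rx": 0,"ry": 0,"rz": 0,"fingers": -0.6}

```text
time_s: 4.25
tcp_pos: [0.5718, -0.1324, 0.1429]
orientation: [[0.002, 0.946, 0.325], [-0.0, 0.325, -0.946], [-1.0, 0.001, 0.001]]
contact_force: [-0.4, 0.6, 0.8]
width: 0.0682
```

```bash
python3 - <<'E'
from h import *
s=manip.sense()
for k in ["time_s","tcp_pos","orientation","contact_force","wrist_torque","width"]: print(k,np.round(s[k],4).tolist())
f=eyes.grab_frame("wrist"); np.save("w3.npy",f,allow_pickle=True); cv2.imwrite("pics/w3.png",cv2.convertScaleAbs(f["frame"],alpha=1.7))
overlay(f,.5698,-.1347,.335,.335-.3257,"pics/o3.png",(200,150,440,350),3.3)
E
```

```text
time_s 4.25
tcp_pos [0.5718, -0.1324, 0.1429]
orientation [[0.0016, 0.9457, 0.3251], [-0.0005, 0.3251, -0.9457], [-1.0, 0.0014, 0.001]]
contact_force [-0.3795, 0.6159, 0.8466]
wrist_torque [0.0012, 0.0305, 0.059]
width 0.0682
```

View pics/w3.png

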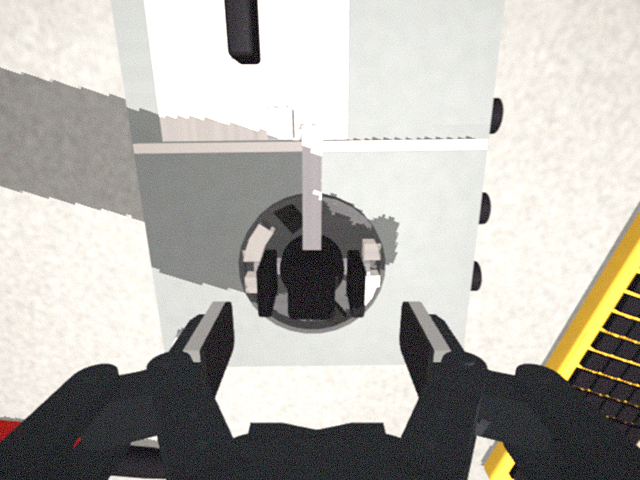

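View pics/o3.png

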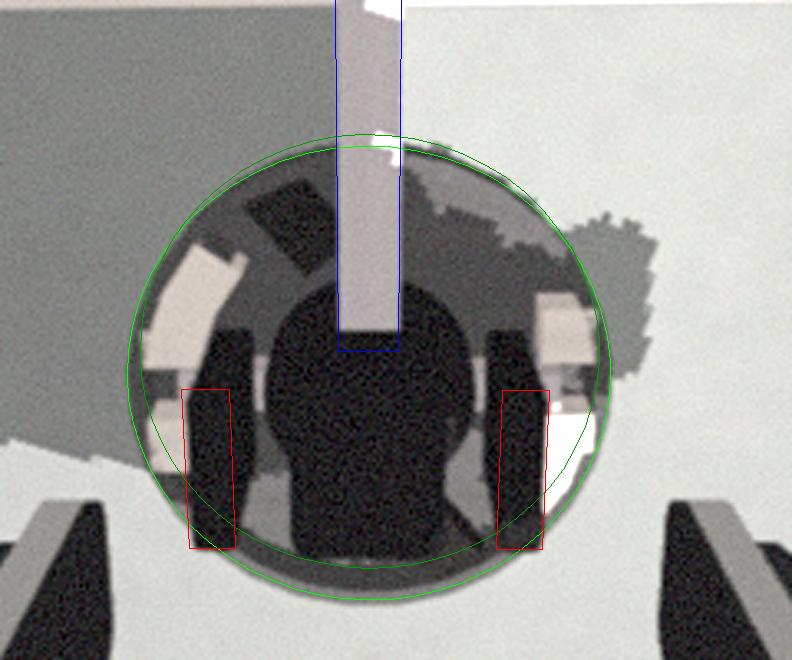

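step_arm:
  deltas:
    - {"dx": 0.05,"dy": -0.013,"dz": 0.0075,"rx": 0,"ry": 0,"rz": 0,"fingers": -0.5}
    - {"dx": 0.05,"dy": -0.013,"dz": 0.0075,"rx": 0,"ry": 0,"rz": 0,"fingers": -0.5}
    - {"dx": 0.05,"dy": -0.013,"dz": 0.0075,"rx": 0,"ry": 0,"rz": 0,"fingers": -0.5}
    - {"dx": 0.05,"dy": -0.013,"dz": 0.0075,"rx": 0,"ry": 0,"rz": 0,"fingers": -0.5}

```text
time_s: 4.8
tcp_pos: [0.5692, -0.1341, 0.1316]
orientation: [[0.0, 0.945, 0.327], [-0.0, 0.327, -0.945], [-1.0, 0.0, 0.0]]
contact_force: [-0.5, -0.7, 0.1]
width: 0.0643
```

```bash
python3 - <<'E'
from h import *
s=manip.sense()
for k in ["time_s","tcp_pos","orientation","contact_force","wrist_torque","width"]: print(k,np.round(s[k],4).tolist())
f=eyes.grab_frame("wrist"); np.save("w4.npy",f,allow_pickle=True); cv2.imwrite("pics/w4.png",cv2.convertScaleAbs(f["frame"],alpha=1.7))
R=np.array(s["orientation"]);p=np.array(s["tcp_pos"])
d=np.array([.5698,-.1347,0])-p; print("dial in tool y,z",d@R[:,1],d@R[:,2])
print("tcp in image",proj(f,p), "cam-tcp in tool",(np.array(f["cam_to_world"])[:3,3]-p)@R)
overlay(f,.5698,-.1347,.335,.335-.3257,"pics/o4.png",(200,200,440,400),3.3)
E
```

```text
time_s 4.8
tcp_pos [0.5692, -0.1341, 0.1316]
orientation [[0.0005, 0.9451, 0.3268], [-0.0001, 0.3268, -0.9451], [-1.0, 0.0004, 0.0002]]
contact_force [-0.461, -0.6836, 0.0873]
wrist_torque [0.0141, -0.0588, -0.0271]
width 0.0643
dial in tool y,z 0.00031989732449190977 0.0006903702520454563
tcp in image [315.66770767 313.50173572] cam-tcp in tool [-0.14285193  0.00056563 -0.07532506]
```

View pics/o4.png

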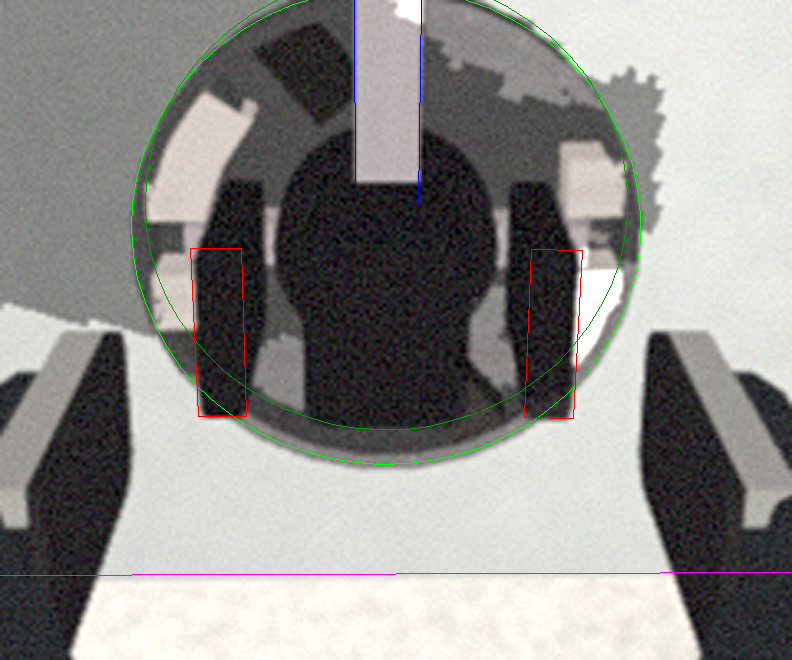

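step_arm:
  deltas:
    - {"dx": 0.1,"dy": 0.001,"dz": 0.003,"rx": 0,"ry": 0,"rz": 0,"fingers": -0.5}
    - {"dx": 0.212,"dy": 0.001,"dz": 0.003,"rx": 0,"ry": 0,"rz": 0,"fingers": -0.5}
    - {"dx": 0.212,"dy": 0.001,"dz": 0.003,"rx": 0,"ry": 0,"rz": 0,"fingers": -0.5}
    - {"dx": 0.212,"dy": 0.001,"dz": 0.003,"rx": 0,"ry": 0,"rz": 0,"fingers": -0.16}
    - {"dx": 0.212,"dy": 0.001,"dz": 0.003,"rx": 0,"ry": 0,"rz": 0,"fingers": -0.16}
    - {"dx": 0.212,"dy": 0.001,"dz": 0.003,"rx": 0,"ry": 0,"rz": 0,"fingers": -0.16}
    - {"dx": 0.212,"dy": 0.001,"dz": 0.003,"rx": 0,"ry": 0,"rz": 0,"fingers": -0.16}

```text
time_s: 5.72
tcp_pos: [0.5694, -0.1344, 0.089]
orientation: [[0.0, 0.945, 0.327], [0.0, 0.327, -0.945], [-1.0, 0.0, -0.0]]
contact_force: [-0.2, 1.4, -3.9]
width: 0.0496
```

```bash
cat > st.py <<'E'
from h import *
s=manip.sense(); R=np.array(s["orientation"])
print("t",s["time_s"],"tcp",np.round(s["tcp_pos"],4),"yaw",round(np.arctan2(R[1,1],R[0,1]),4),"w",round(s["width"],4))
print("F tool",np.round(R.T@s["contact_force"],2),"M tool",np.round(R.T@s["wrist_torque"],3))
d=np.array([.5698,-.1347,0])-s["tcp_pos"]; print("dial in tool y,z",np.round(d@R,4)[1:])
E
python3 st.py; python3 - <<'E'
from h import *
f=eyes.grab_frame("wrist"); np.save("w5.npy",f,allow_pickle=True); 
cv2.imwrite("pics/w5.png",cv2.convertScaleAbs(cv2.resize(f["frame"][240:440,200:440],None,fx=3,fy=3),alpha=2))
E
```

```text
t 5.725 tcp [ 0.5694 -0.1344  0.089 ] yaw 0.333 w 0.0496
F tool [ 3.85  0.25 -1.36] M tool [0.044 0.351 0.073]
dial in tool y,z [0.0003 0.0004]
```

View pics/w5.png

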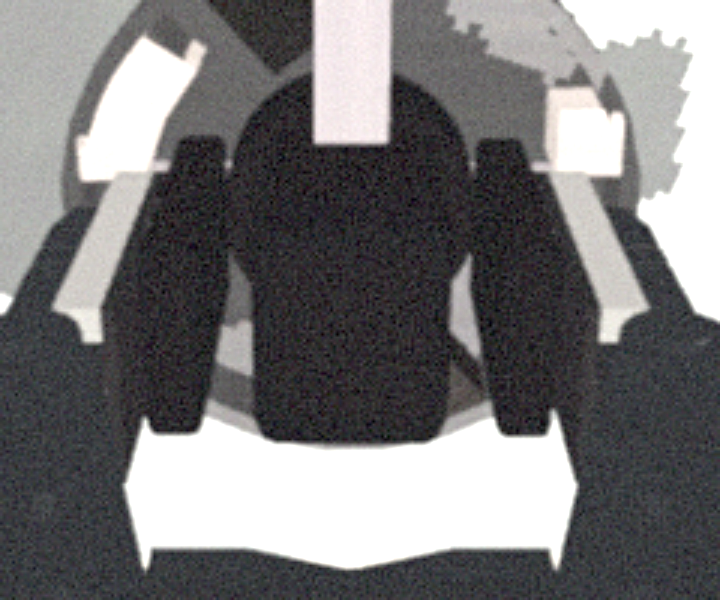

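step_arm:
  deltas:
    - {"dx": 0,"dy": 0,"dz": 0,"rx": 0,"ry": 0,"rz": 0,"fingers": -0.08}
    - {"dx": 0,"dy": 0,"dz": 0,"rx": 0,"ry": 0,"rz": 0,"fingers": -0.015}
    - {"dx": 0,"dy": 0,"dz": 0,"rx": 0,"ry": 0,"rz": 0,"fingers": -0.015}
    - {"dx": 0,"dy": 0,"dz": 0,"rx": 0,"ry": 0,"rz": 0,"fingers": -0.015}
    - {"dx": 0,"dy": 0,"dz": 0,"rx": 0,"ry": 0,"rz": 0,"fingers": -0.015}

```text
time_s: 6.4
tcp_pos: [0.57, -0.1344, 0.0896]
orientation: [[0.001, 0.945, 0.327], [-0.0, 0.327, -0.945], [-1.0, 0.001, 0.0]]
contact_force: [-1.5, 2.5, 6.4]
width: 0.0437
```

```bash
python3 st.py; python3 - <<'E'
from h import *
f=eyes.grab_frame("wrist"); np.save("w6.npy",f,allow_pickle=True); 
cv2.imwrite("pics/w6.png",cv2.convertScaleAbs(cv2.resize(f["frame"][240:440,200:440],None,fx=3,fy=3),alpha=2))
E
python3 st.py
```

```text
t 6.4 tcp [ 0.57   -0.1344  0.0896] yaw 0.3331 w 0.0437
F tool [-6.44 -0.63 -2.82] M tool [ 0.112  0.652 -0.152]
dial in tool y,z [-0.0003  0.0002]
t 6.45 tcp [ 0.57   -0.1344  0.0896] yaw 0.333 w 0.0433
F tool [-5.5  -0.11 -2.72] M tool [ 0.056  0.606 -0.184]
dial in tool y,z [-0.0004  0.0002]
```

View pics/w6.png

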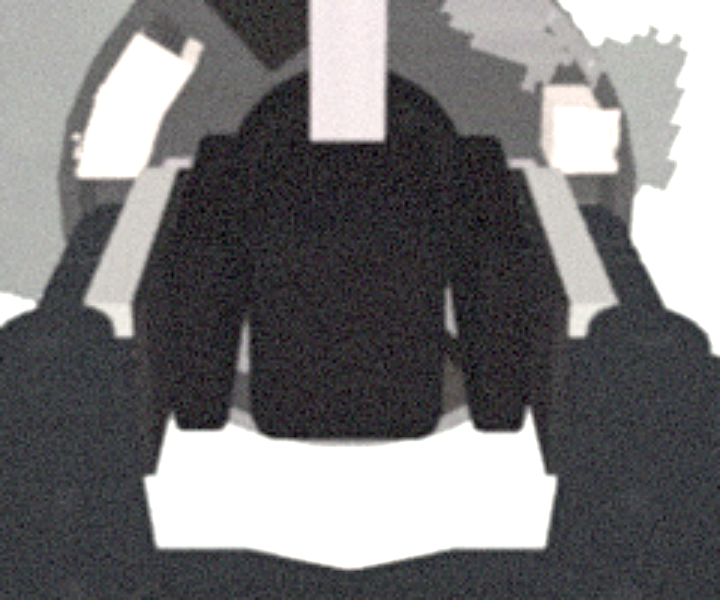

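step_arm:
  deltas:
    - {"dx": 0,"dy": 0,"dz": 0,"rx": 0.02,"ry": 0,"rz": 0,"fingers": -0.015}
    - {"dx": 0,"dy": 0,"dz": 0,"rx": 0.045,"ry": 0,"rz": 0,"fingers": -0.015}
    - {"dx": 0,"dy": 0,"dz": 0,"rx": 0.045,"ry": 0,"rz": 0,"fingers": -0.015}

```text
time_s: 6.82
tcp_pos: [0.5701, -0.1344, 0.0895]
orientation: [[0.001, 0.966, 0.26], [-0.0, 0.26, -0.966], [-1.0, 0.001, 0.001]]
contact_force: [-1.4, 2.9, 5.8]
width: 0.0437
```

```bash
python3 st.py
```

```text
t 6.825 tcp [ 0.5701 -0.1344  0.0895] yaw 0.2627 w 0.0437
F tool [-5.83 -0.61 -3.13] M tool [ 0.025  0.561 -0.106]
dial in tool y,z [-0.0005  0.0001]
```

step_arm:
  deltas:
    - {"dx": 0,"dy": 0,"dz": 0,"rx": 0.02,"ry": 0,"rz": 0,"fingers": -0.015}
    - {"dx": 0,"dy": 0,"dz": 0,"rx": 0.04,"ry": 0,"rz": 0,"fingers": -0.015}
    - {"dx": 0,"dy": 0,"dz": 0,"rx": 0.04,"ry": 0,"rz": 0,"fingers": -0.015}

```text
time_s: 7.2
tcp_pos: [0.5701, -0.1345, 0.0895]
orientation: [[0.001, 0.98, 0.199], [-0.0, 0.199, -0.98], [-1.0, 0.001, 0.0]]
contact_force: [-0.1, 1.5, 5.1]
width: 0.0434
```

```bash
python3 st.py;python3 - <<'E'
from h import *
f=eyes.grab_frame("wrist"); np.save("w7.npy",f,allow_pickle=True); 
cv2.imwrite("pics/w7.png",cv2.convertScaleAbs(cv2.resize(f["frame"][100:440,180:460],None,fx=2,fy=2),alpha=1.7))
E
python3 st.py
```

```text
t 7.2 tcp [ 0.5701 -0.1345  0.0895] yaw 0.2002 w 0.0434
F tool [-5.11  0.15 -1.45] M tool [ 0.08   0.481 -0.055]
dial in tool y,z [-0.0005  0.0001]
t 7.25 tcp [ 0.5701 -0.1345  0.0895] yaw 0.2003 w 0.0436
F tool [-5.75 -0.1  -2.6 ] M tool [-0.024  0.515 -0.078]
dial in tool y,z [-0.0005  0.0001]
```

View pics/w7.png

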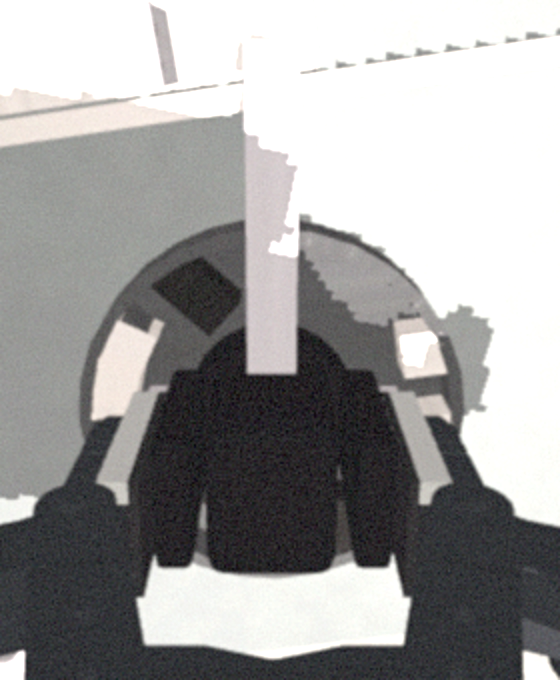

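step_arm:
  deltas:
    - {"dx": 0,"dy": 0,"dz": 0,"rx": 0.06,"ry": 0,"rz": 0,"fingers": -0.015}
    - {"dx": 0,"dy": 0,"dz": 0,"rx": 0.12,"ry": 0,"rz": 0,"fingers": -0.015}
    - {"dx": 0,"dy": 0,"dz": 0,"rx": 0.18,"ry": 0,"rz": 0,"fingers": -0.015}
    - {"dx": 0,"dy": 0,"dz": 0,"rx": 0.24,"ry": 0,"rz": 0,"fingers": -0.015}
    - {"dx": 0,"dy": 0,"dz": 0,"rx": 0.3,"ry": 0,"rz": 0,"fingers": -0.015}
    - {"dx": 0,"dy": 0,"dz": 0,"rx": 0.36,"ry": 0,"rz": 0,"fingers": -0.015}
    - {"dx": 0,"dy": 0,"dz": 0,"rx": 0.41,"ry": 0,"rz": 0,"fingers": -0.015}
    - {"dx": 0,"dy": 0,"dz": 0,"rx": 0.41,"ry": 0,"rz": 0,"fingers": -0.015}

```text
time_s: 8.25
tcp_pos: [0.5705, -0.1346, 0.0895]
orientation: [[0.002, 0.903, -0.429], [-0.0, -0.429, -0.903], [-1.0, 0.002, -0.001]]
contact_force: [1.3, 1.2, 4.6]
width: 0.0433
```

```bash
cat > st2.py <<'E'
from h import *
M=[];F=[]
for i in range(5):
    if i: f=eyes.grab_frame("wrist")
    s=manip.sense(); R=np.array(s["orientation"]); M.append(R.T@s["wrist_torque"]);F.append(R.T@s["contact_force"])
yaw=np.arctan2(R[1,1],R[0,1])
print("t",s["time_s"],"tcp",np.round(s["tcp_pos"],4),"dial~",round(.333-yaw,4),"w",round(s["width"],4))
print("F",np.mean(F,0).round(2),"M",np.mean(M,0).round(3),"Mx",np.array(M)[:,0].round(3))
np.save("wl.npy",f,allow_pickle=True)
E
python3 st2.py
```

```text
t 8.45 tcp [ 0.5704 -0.1346  0.0895] dial~ 0.7761 w 0.0432
F [-4.93  0.78 -2.28] M [0.08  0.499 0.094] Mx [0.088 0.098 0.093 0.048 0.074]
```

step_arm:
  deltas:
    - {"dx": 0,"dy": 0,"dz": 0,"rx": 0.016,"ry": 0,"rz": 0,"fingers": -0.015}
    - {"dx": 0,"dy": 0,"dz": 0,"rx": 0.032,"ry": 0,"rz": 0,"fingers": -0.015}
    - {"dx": 0,"dy": 0,"dz": 0,"rx": 0.032,"ry": 0,"rz": 0,"fingers": -0.015}

```text
time_s: 8.82
tcp_pos: [0.5704, -0.1346, 0.0894]
orientation: [[0.002, 0.881, -0.474], [-0.0, -0.474, -0.881], [-1.0, 0.002, -0.001]]
contact_force: [1.8, 2.0, 4.9]
width: 0.0439
```

```bash
python3 st2.py
```

```text
t 9.025 tcp [ 0.5704 -0.1346  0.0894] dial~ 0.8264 w 0.0435
F [-5.    0.73 -3.14] M [0.03  0.573 0.162] Mx [ 0.032  0.05  -0.023  0.056  0.034]
```

step_arm:
  deltas:
    - {"dx": 0,"dy": 0,"dz": 0,"rx": 0.016,"ry": 0,"rz": 0,"fingers": -0.015}
    - {"dx": 0,"dy": 0,"dz": 0,"rx": 0.016,"ry": 0,"rz": 0,"fingers": -0.015}

```text
time_s: 9.28
tcp_pos: [0.5704, -0.1346, 0.0894]
orientation: [[0.002, 0.868, -0.496], [-0.0, -0.496, -0.868], [-1.0, 0.002, -0.001]]
contact_force: [2.0, 2.4, 5.6]
width: 0.0433
```

```bash
python3 st2.py
```

```text
t 9.475 tcp [ 0.5704 -0.1346  0.0894] dial~ 0.8514 w 0.0435
F [-4.94  1.1  -2.91] M [0.009 0.618 0.154] Mx [-0.02   0.006  0.09  -0.021 -0.01 ]
```

step_arm:
  deltas:
    - {"dx": 0,"dy": 0,"dz": 0,"rx": 0.013,"ry": 0,"rz": 0,"fingers": -0.015}
    - {"dx": 0,"dy": 0,"dz": 0,"rx": 0.013,"ry": 0,"rz": 0,"fingers": -0.015}

```text
time_s: 9.72
tcp_pos: [0.5704, -0.1346, 0.0894]
orientation: [[0.002, 0.858, -0.513], [-0.0, -0.513, -0.858], [-1.0, 0.002, -0.001]]
contact_force: [2.2, 2.1, 5.0]
width: 0.0434
```

```bash
python3 st2.py
```

```text
t 9.925 tcp [ 0.5704 -0.1346  0.0895] dial~ 0.8718 w 0.0434
F [-5.43  0.84 -2.92] M [0.01  0.575 0.139] Mx [ 0.059 -0.002  0.029 -0.036  0.001]
```

step_arm:
  deltas:
    - {"dx": 0,"dy": 0,"dz": 0,"rx": 0.016,"ry": 0,"rz": 0,"fingers": -0.015}
    - {"dx": 0,"dy": 0,"dz": 0,"rx": 0.016,"ry": 0,"rz": 0,"fingers": -0.015}

```text
time_s: 10.18
tcp_pos: [0.5704, -0.1346, 0.0895]
orientation: [[0.002, 0.845, -0.535], [-0.0, -0.535, -0.845], [-1.0, 0.002, -0.001]]
contact_force: [2.0, 2.3, 5.2]
width: 0.0434
```

```bash
python3 st2.py
```

```text
t 10.375 tcp [ 0.5704 -0.1346  0.0894] dial~ 0.897 w 0.0432
F [-5.12  0.41 -2.7 ] M [0.023 0.613 0.162] Mx [-0.027  0.023  0.047  0.013  0.056]
```

step_arm:
  deltas:
    - {"dx": 0,"dy": 0,"dz": 0,"rx": 0.016,"ry": 0,"rz": 0,"fingers": -0.015}
    - {"dx": 0,"dy": 0,"dz": 0,"rx": 0.016,"ry": 0,"rz": 0,"fingers": -0.015}

```text
time_s: 10.62
tcp_pos: [0.5704, -0.1346, 0.0894]
orientation: [[0.002, 0.831, -0.556], [-0.0, -0.556, -0.831], [-1.0, 0.002, -0.001]]
contact_force: [2.4, 1.7, 5.1]
width: 0.043
```

```bash
python3 st2.py
```

```text
t 10.825 tcp [ 0.5704 -0.1346  0.0894] dial~ 0.9221 w 0.0436
F [-5.22  0.92 -2.73] M [0.012 0.67  0.176] Mx [-0.014  0.031  0.003  0.025  0.014]
```

step_arm:
  deltas:
    - {"dx": 0,"dy": 0,"dz": 0,"rx": 0.016,"ry": 0,"rz": 0,"fingers": -0.015}
    - {"dx": 0,"dy": 0,"dz": 0,"rx": 0.016,"ry": 0,"rz": 0,"fingers": -0.015}

```text
time_s: 11.08
tcp_pos: [0.5704, -0.1346, 0.0894]
orientation: [[0.002, 0.817, -0.576], [-0.0, -0.576, -0.817], [-1.0, 0.002, -0.001]]
contact_force: [3.2, 2.0, 5.0]
width: 0.0435
```

```bash
python3 st2.py
```

```text
t 11.275 tcp [ 0.5704 -0.1346  0.0894] dial~ 0.9468 w 0.0435
F [-5.38  1.28 -2.96] M [-0.071  0.663  0.203] Mx [-0.092 -0.07  -0.059 -0.056 -0.079]
```

step_arm:
  deltas:
    - {"dx": 0,"dy": 0,"dz": 0,"rx": 0.006,"ry": 0,"rz": 0,"fingers": -0.015}
    - {"dx": 0,"dy": 0,"dz": 0,"rx": 0.006,"ry": 0,"rz": 0,"fingers": -0.015}

```text
time_s: 11.52
tcp_pos: [0.5704, -0.1346, 0.0894]
orientation: [[0.002, 0.812, -0.584], [-0.0, -0.584, -0.812], [-1.0, 0.002, -0.001]]
contact_force: [4.3, 1.3, 5.2]
width: 0.0433
```

```bash
python3 st2.py
```

```text
t 11.725 tcp [ 0.5705 -0.1346  0.0894] dial~ 0.9559 w 0.0439
F [-5.28  1.47 -3.3 ] M [-0.191  0.645  0.222] Mx [-0.174 -0.238 -0.173 -0.191 -0.176]
```

step_arm:
  deltas:
    - {"dx": 0,"dy": 0,"dz": 0,"rx": -0.008,"ry": 0,"rz": 0,"fingers": -0.015}
    - {"dx": 0,"dy": 0,"dz": 0,"rx": -0.008,"ry": 0,"rz": 0,"fingers": -0.015}

```text
time_s: 11.98
tcp_pos: [0.5704, -0.1346, 0.0894]
orientation: [[0.002, 0.819, -0.573], [-0.0, -0.573, -0.819], [-1.0, 0.002, -0.001]]
contact_force: [3.2, 2.8, 5.7]
width: 0.0441
```

```bash
python3 st2.py
```

```text
t 12.175 tcp [ 0.5704 -0.1346  0.0895] dial~ 0.9438 w 0.0432
F [-5.48  0.94 -3.55] M [-0.077  0.687  0.197] Mx [-0.065 -0.06  -0.077 -0.103 -0.08 ]
```

step_arm:
  deltas:
    - {"dx": 0,"dy": 0,"dz": 0,"rx": 0,"ry": 0,"rz": 0,"fingers": -0.1}
    - {"dx": 0,"dy": 0,"dz": 0,"rx": 0,"ry": 0,"rz": 0,"fingers": -0.2}
    - {"dx": 0,"dy": 0,"dz": 0,"rx": 0,"ry": 0,"rz": 0,"fingers": -0.3}
    - {"dx": 0,"dy": 0,"dz": 0,"rx": 0,"ry": 0,"rz": 0,"fingers": -0.5}
    - {"dx": 0,"dy": 0,"dz": 0,"rx": 0,"ry": 0,"rz": 0,"fingers": -0.5}

```text
time_s: 12.8
tcp_pos: [0.5686, -0.1348, 0.0885]
orientation: [[-0.002, 0.818, -0.575], [-0.0, -0.575, -0.818], [-1.0, -0.001, 0.001]]
contact_force: [-0.0, 1.4, -0.5]
width: 0.0637
```

```bash
python3 st2.py; python3 - <<'E'
from h import *
f=np.load("wl.npy",allow_pickle=True).item()
overlay(f,.5698,-.1347,.333,.94,"pics/o8.png",(200,200,440,400),3.3,alpha=2)
E
```

```text
t 13.0 tcp [ 0.5692 -0.1347  0.0888] dial~ 0.9457 w 0.0641
F [-0.16  0.05 -0.12] M [-0.003 -0.001  0.005] Mx [-0.01  -0.015  0.045 -0.023 -0.011]
```

View pics/o8.png

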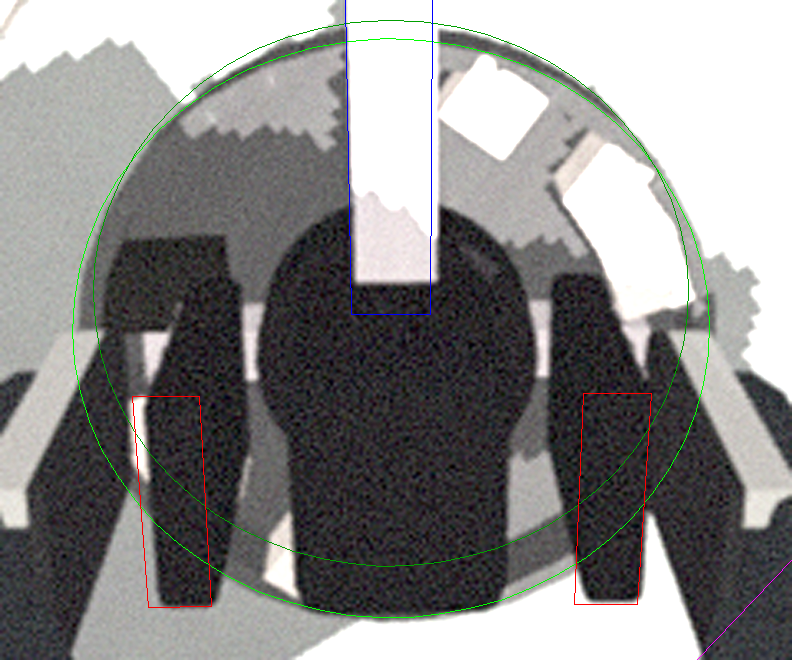

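step_arm:
  deltas:
    - {"dx": -0.2,"dy": 0,"dz": 0,"rx": 0,"ry": 0,"rz": 0,"fingers": -0.6}
    - {"dx": -0.45,"dy": 0,"dz": 0,"rx": 0,"ry": 0,"rz": 0,"fingers": -0.6}
    - {"dx": -0.6,"dy": 0,"dz": 0,"rx": 0,"ry": 0,"rz": 0,"fingers": -0.6}
    - {"dx": -0.6,"dy": 0,"dz": 0,"rx": 0,"ry": 0,"rz": 0,"fingers": -0.6}

```text
time_s: 13.5
tcp_pos: [0.571, -0.1349, 0.2117]
orientation: [[0.005, 0.818, -0.575], [-0.001, -0.575, -0.818], [-1.0, 0.005, -0.002]]
contact_force: [0.1, -0.3, 0.4]
width: 0.0679
```

step_arm:
  deltas:
    - {"dx": 0,"dy": 0,"dz": 0,"rx": -0.6,"ry": 0,"rz": 0,"fingers": -0.6}
    - {"dx": 0,"dy": 0,"dz": 0,"rx": -0.6,"ry": 0,"rz": 0,"fingers": -0.6}
    - {"dx": 0,"dy": 0,"dz": 0,"rx": -0.6,"ry": 0,"rz": 0,"fingers": -0.6}
    - {"dx": 0,"dy": 0,"dz": 0,"rx": -0.6,"ry": 0,"rz": 0,"fingers": -0.6}
    - {"dx": 0,"dy": 0,"dz": 0,"rx": -0.6,"ry": 0,"rz": 0,"fingers": -0.6}
    - {"dx": 0,"dy": 0,"dz": 0,"rx": -0.6,"ry": 0,"rz": 0,"fingers": -0.6}
    - {"dx": 0,"dy": 0,"dz": 0,"rx": -0.6,"ry": 0,"rz": 0,"fingers": -0.6}

```text
time_s: 14.38
tcp_pos: [0.569, -0.1346, 0.2082]
orientation: [[-0.001, 0.947, 0.321], [0.0, 0.321, -0.947], [-1.0, -0.001, -0.001]]
contact_force: [0.5, -0.1, 0.1]
width: 0.0686
```

```bash
python3 st2.py; python3 - <<'E'
from h import *
f=np.load("wl.npy",allow_pickle=True).item()
s=manip.sense();R=np.array(s["orientation"]);print(R.round(3).tolist())
overlay(f,.5698,-.1347,.333,.94,"pics/o9.png",(180,0,460,300),2.6,alpha=1.4)
E
```

```text
t 14.575 tcp [ 0.5694 -0.1345  0.2088] dial~ 0.0045 w 0.0684
F [-0.07 -0.19  0.5 ] M [ 0.006 -0.001 -0.003] Mx [-0.011  0.031  0.026 -0.04   0.023]
[[-0.0, 0.947, 0.323], [-0.0, 0.323, -0.947], [-1.0, -0.0, 0.0]]
```

View pics/o9.png

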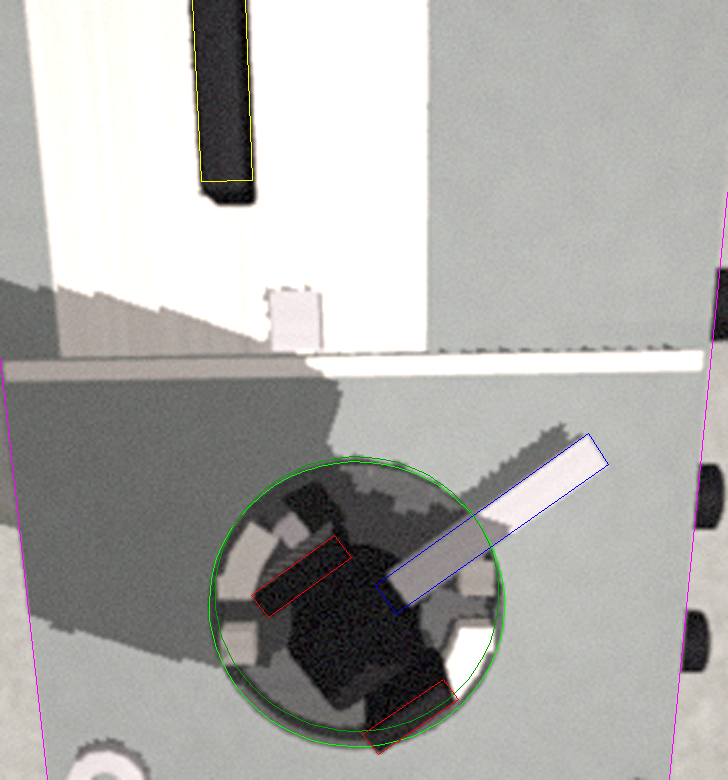

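step_arm:
  deltas:
    - {"dx": 0,"dy": -0.05,"dz": -0.25,"rx": 0,"ry": 0,"rz": 0,"fingers": -0.06}
    - {"dx": 0.1,"dy": -0.1,"dz": -0.5,"rx": -0.003,"ry": 0,"rz": 0,"fingers": -0.06}
    - {"dx": 0.3,"dy": -0.152,"dz": -0.68,"rx": -0.003,"ry": 0,"rz": 0,"fingers": -0.06}
    - {"dx": 0.3,"dy": -0.152,"dz": -0.68,"rx": -0.003,"ry": 0,"rz": 0,"fingers": -0.06}
    - {"dx": 0.3,"dy": -0.152,"dz": -0.68,"rx": -0.003,"ry": 0,"rz": 0,"fingers": -0.06}
    - {"dx": 0.3,"dy": -0.152,"dz": -0.68,"rx": -0.003,"ry": 0,"rz": 0,"fingers": -0.06}

```text
time_s: 15.32
tcp_pos: [0.4981, -0.0168, 0.1498]
orientation: [[0.002, 0.945, 0.326], [-0.0, 0.326, -0.945], [-1.0, 0.002, 0.001]]
contact_force: [-0.2, 0.6, 0.9]
width: 0.0452
```

```bash
cat > st3.py <<'E'
from h import *
s=manip.sense();R=np.array(s["orientation"]);p=np.array(s["tcp_pos"])
c,q=np.cos(.333),np.sin(.333)
rel=np.array([[c,q],[-q,c]])@(p[:2]-[.5698,-.1347])
print("t",s["time_s"],"tcp pod-frame rel dial (rib at -.03,.1365)",rel.round(4),"z",p[2].round(4),"yaw",np.arctan2(R[1,1],R[0,1]).round(4),"w",round(s["width"],4),"F",(R.T@s["contact_force"]).round(2))
E
python3 st3.py
python3 - <<'E'
from h import *
f=eyes.grab_frame("wrist");np.save("w10.npy",f,allow_pickle=True)
overlay(f,.5698,-.1347,.333,.94,"pics/o10.png",(180,180,480,420),2.6,alpha=1.3)
E
```

```text
t 15.325 tcp pod-frame rel dial (rib at -.03,.1365) [-0.0292  0.1349] z 0.1498 yaw 0.3324 w 0.0452 F [-0.91 -0.02 -0.65]
```

View pics/o10.png

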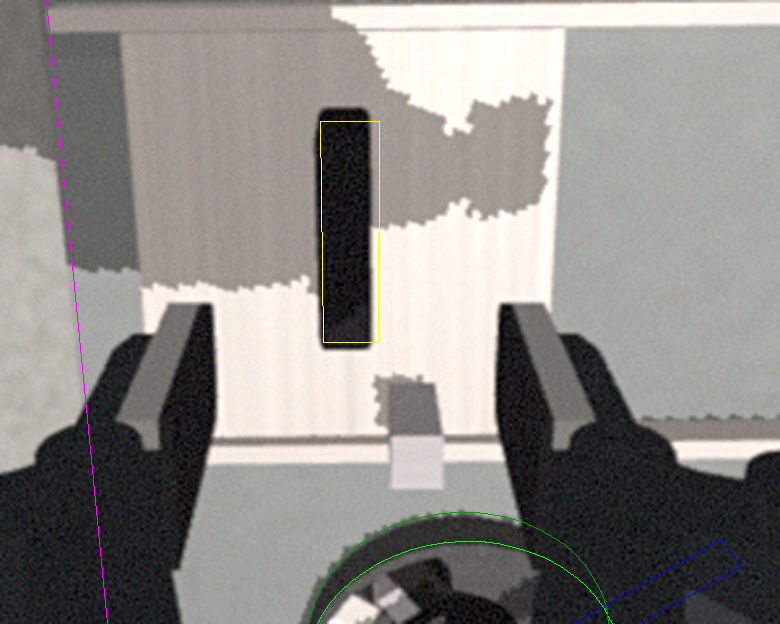

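step_arm:
  deltas:
    - {"dx": 0,"dy": -0.008,"dz": 0,"rx": 0,"ry": 0,"rz": 0,"fingers": -0.06}
    - {"dx": 0.15,"dy": -0.008,"dz": 0,"rx": 0,"ry": 0,"rz": 0,"fingers": -0.06}
    - {"dx": 0.31,"dy": -0.008,"dz": 0,"rx": 0,"ry": 0,"rz": 0,"fingers": -0.06}
    - {"dx": 0.31,"dy": -0.008,"dz": 0,"rx": 0,"ry": 0,"rz": 0,"fingers": 0.4}
    - {"dx": 0.31,"dy": -0.008,"dz": 0,"rx": 0,"ry": 0,"rz": 0,"fingers": 0.63}
    - {"dx": 0.31,"dy": -0.008,"dz": 0,"rx": 0,"ry": 0,"rz": 0,"fingers": 0.63}
    - {"dx": 0.31,"dy": -0.008,"dz": 0,"rx": 0,"ry": 0,"rz": 0,"fingers": 0.63}
    - {"dx": 0.31,"dy": -0.008,"dz": 0,"rx": 0,"ry": 0,"rz": 0,"fingers": 0.63}

```text
time_s: 16.38
tcp_pos: [0.4954, -0.0164, 0.0874]
orientation: [[0.001, 0.945, 0.328], [-0.0, 0.328, -0.945], [-1.0, 0.001, 0.0]]
contact_force: [0.2, 0.7, -0.2]
width: 0.0156
```

```bash
python3 st3.py
python3 - <<'E'
from h import *
f=eyes.grab_frame("wrist");np.save("w11.npy",f,allow_pickle=True)
cv2.imwrite("pics/w11.png",cv2.convertScaleAbs(cv2.resize(f["frame"][180:440,180:460],None,fx=2.5,fy=2.5),alpha=1.4))
E
```

```text
t 16.375 tcp pod-frame rel dial (rib at -.03,.1365) [-0.0316  0.1361] z 0.0874 yaw 0.3343 w 0.0156 F [ 0.21  0.4  -0.61]
```

View pics/w11.png

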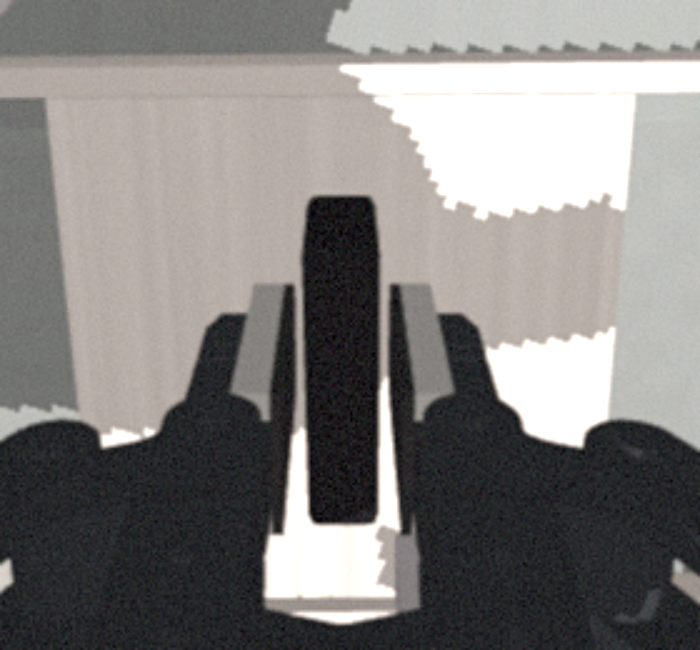

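step_arm:
  deltas:
    - {"dx": 0,"dy": 0.02,"dz": 0,"rx": 0,"ry": 0,"rz": 0,"fingers": 0.63}
    - {"dx": 0,"dy": 0.05,"dz": 0,"rx": 0,"ry": 0,"rz": 0,"fingers": 0.63}
    - {"dx": 0,"dy": 0.09,"dz": 0,"rx": 0,"ry": 0,"rz": 0,"fingers": 0.63}
    - {"dx": 0,"dy": 0.13,"dz": 0,"rx": 0,"ry": 0,"rz": 0,"fingers": 0.63}
    - {"dx": 0,"dy": 0.17,"dz": 0,"rx": 0,"ry": 0,"rz": 0,"fingers": 0.63}
    - {"dx": 0,"dy": 0.21,"dz": 0,"rx": 0,"ry": 0,"rz": 0,"fingers": 0.63}
    - {"dx": 0,"dy": 0.25,"dz": 0,"rx": 0,"ry": 0,"rz": 0,"fingers": 0.63}
    - {"dx": 0,"dy": 0.275,"dz": 0,"rx": 0,"ry": 0,"rz": 0,"fingers": 0.63}
    - {"dx": 0,"dy": 0.275,"dz": 0,"rx": 0,"ry": 0,"rz": 0,"fingers": 0.63}

```text
time_s: 17.55
tcp_pos: [0.5481, 0.0021, 0.0871]
orientation: [[0.002, 0.944, 0.329], [0.001, 0.329, -0.944], [-1.0, 0.002, 0.0]]
contact_force: [-0.2, -0.6, -0.4]
width: 0.0157
```

```bash
python3 st2.py; python3 st3.py
```

```text
t 17.75 tcp [0.5476 0.0016 0.0872] dial~ -0.0013 w 0.0154
F [ 0.23  0.02 -0.11] M [ 0.013 -0.008 -0.014] Mx [ 0.004  0.05  -0.054  0.019  0.045]
t 17.75 tcp pod-frame rel dial (rib at -.03,.1365) [0.0236 0.1361] z 0.0872 yaw 0.3343 w 0.0154 F [0.66 0.54 0.26]
```

step_arm:
  deltas:
    - {"dx": 0,"dy": 0.008,"dz": 0,"rx": 0,"ry": 0,"rz": 0,"fingers": 0.63}
    - {"dx": 0,"dy": 0.016,"dz": 0,"rx": 0,"ry": 0,"rz": 0,"fingers": 0.63}
    - {"dx": 0,"dy": 0.024,"dz": 0,"rx": 0,"ry": 0,"rz": 0,"fingers": 0.63}
    - {"dx": 0,"dy": 0.024,"dz": 0,"rx": 0,"ry": 0,"rz": 0,"fingers": 0.63}

```text
time_s: 18.25
tcp_pos: [0.5517, 0.0031, 0.0869]
orientation: [[0.0, 0.945, 0.328], [-0.0, 0.328, -0.945], [-1.0, -0.0, 0.0]]
contact_force: [-1.2, -1.3, 1.0]
width: 0.0163
```

```bash
python3 st2.py; python3 st3.py;  python3 - <<'E'
from h import *
f=np.load("wl.npy",allow_pickle=True).item()
cv2.imwrite("pics/w12.png",cv2.convertScaleAbs(cv2.resize(f["frame"][180:440,180:460],None,fx=2.5,fy=2.5),alpha=1.4))
E
```

```text
t 18.45 tcp [0.5517 0.0031 0.0869] dial~ -0.0013 w 0.016
F [-1.1  -1.69  1.12] M [-0.034 -0.233 -0.412] Mx [-0.059 -0.012 -0.013 -0.038 -0.046]
t 18.45 tcp pod-frame rel dial (rib at -.03,.1365) [0.0279 0.1362] z 0.0869 yaw 0.3343 w 0.016 F [-1.22 -2.05  0.97]
```

View pics/w12.png

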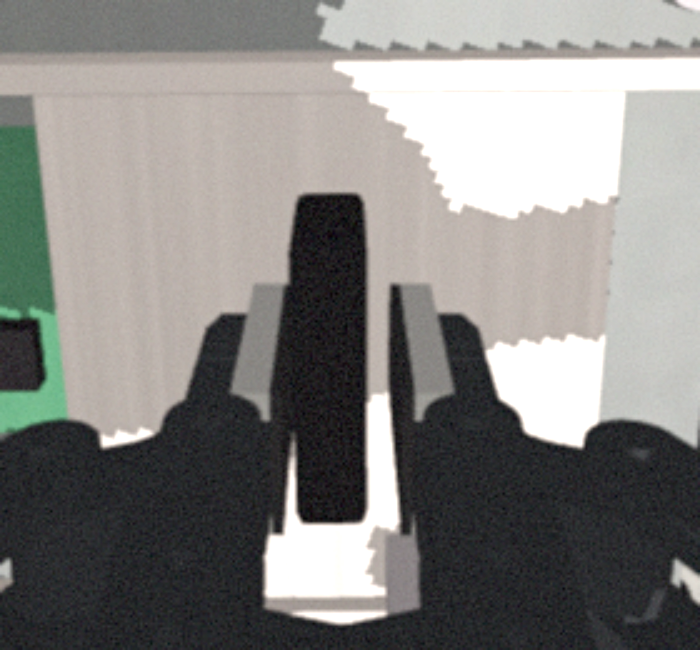

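step_arm:
  deltas:
    - {"dx": 0,"dy": 0.006,"dz": 0,"rx": 0,"ry": 0,"rz": 0,"fingers": 0.63}
    - {"dx": 0,"dy": 0.006,"dz": 0,"rx": 0,"ry": 0,"rz": 0,"fingers": 0.63}

```text
time_s: 18.7
tcp_pos: [0.5528, 0.0035, 0.0869]
orientation: [[0.0, 0.945, 0.328], [-0.0, 0.328, -0.945], [-1.0, -0.0, 0.0]]
contact_force: [-1.1, -1.7, 1.3]
width: 0.0158
```

```bash
python3 st2.py; python3 st3.py
```

```text
t 18.9 tcp [0.5528 0.0036 0.0869] dial~ -0.0014 w 0.0155
F [-0.71 -1.82  1.56] M [-0.035 -0.303 -0.415] Mx [-0.073 -0.036 -0.03   0.013 -0.051]
t 18.9 tcp pod-frame rel dial (rib at -.03,.1365) [0.0291 0.1363] z 0.0869 yaw 0.3344 w 0.0155 F [-1.07 -1.61  2.29]
```

step_arm:
  deltas:
    - {"dx": 0,"dy": 0.004,"dz": 0,"rx": 0,"ry": 0,"rz": 0,"fingers": 0.63}
    - {"dx": 0,"dy": 0.004,"dz": 0,"rx": 0,"ry": 0,"rz": 0,"fingers": 0.63}

```text
time_s: 19.15
tcp_pos: [0.5535, 0.0039, 0.0869]
orientation: [[-0.0, 0.945, 0.328], [-0.0, 0.328, -0.945], [-1.0, -0.0, 0.0]]
contact_force: [-0.9, -2.1, -0.0]
width: 0.0157
```

```bash
python3 st2.py; python3 st3.py
```

```text
t 19.35 tcp [0.5535 0.0039 0.0869] dial~ -0.0014 w 0.0158
F [-0.23 -2.44  1.28] M [-0.042 -0.383 -0.478] Mx [-0.036 -0.035 -0.005 -0.052 -0.084]
t 19.35 tcp pod-frame rel dial (rib at -.03,.1365) [0.0299 0.1363] z 0.0869 yaw 0.3344 w 0.0158 F [-1.03 -3.1   1.06]
```

step_arm:
  deltas:
    - {"dx": 0,"dy": 0.004,"dz": 0,"rx": 0,"ry": 0,"rz": 0,"fingers": 0.63}
    - {"dx": 0,"dy": 0.004,"dz": 0,"rx": 0,"ry": 0,"rz": 0,"fingers": 0.63}

```text
time_s: 19.6
tcp_pos: [0.5538, 0.004, 0.0868]
orientation: [[-0.001, 0.945, 0.328], [-0.0, 0.328, -0.945], [-1.0, -0.001, 0.0]]
contact_force: [-3.5, -3.6, 2.2]
width: 0.0157
```

```bash
python3 st2.py; python3 st3.py
```

```text
t 19.8 tcp [0.5539 0.004  0.0868] dial~ -0.0014 w 0.016
F [-1.86 -4.54  1.81] M [-0.063 -0.369 -0.952] Mx [-0.052 -0.117 -0.    -0.099 -0.047]
t 19.8 tcp pod-frame rel dial (rib at -.03,.1365) [0.0303 0.1363] z 0.0868 yaw 0.3344 w 0.016 F [-0.91 -4.59  2.23]
```

step_arm:
  deltas:
    - {"dx": 0,"dy": -0.008,"dz": 0,"rx": 0,"ry": 0,"rz": 0,"fingers": 0.63}
    - {"dx": 0,"dy": -0.01,"dz": 0,"rx": 0,"ry": 0,"rz": 0,"fingers": 0.4}
    - {"dx": 0,"dy": -0.01,"dz": 0,"rx": 0,"ry": 0,"rz": 0,"fingers": 0.2}
    - {"dx": -0.15,"dy": -0.01,"dz": 0,"rx": 0,"ry": 0,"rz": 0,"fingers": 0.2}
    - {"dx": -0.4,"dy": -0.01,"dz": 0,"rx": 0,"ry": 0,"rz": 0,"fingers": 0.2}
    - {"dx": -0.65,"dy": -0.01,"dz": 0,"rx": 0,"ry": 0,"rz": 0,"fingers": 0.2}
    - {"dx": -0.65,"dy": -0.01,"dz": 0,"rx": 0,"ry": 0,"rz": 0,"fingers": 0.2}
    - {"dx": -0.65,"dy": -0.01,"dz": 0,"rx": 0,"ry": 0,"rz": 0,"fingers": 0.2}

```text
time_s: 20.8
tcp_pos: [0.5521, 0.0036, 0.2166]
orientation: [[0.0, 0.945, 0.328], [-0.0, 0.328, -0.945], [-1.0, 0.0, 0.0]]
contact_force: [-0.5, -0.3, 0.3]
width: 0.0343
```

```bash
python3 st2.py; python3 - <<'E'
from h import *
f=np.load("wl.npy",allow_pickle=True).item()
overlay(f,.5698,-.1347,.333,.94,"pics/o13.png",(120,100,440,440),2.3,alpha=1.3,hatch=.06)
t=eyes.grab_frame("top")
overlay(t,.5698,-.1347,.333,.94,"pics/t13.png",(290,160,450,295),5,alpha=1.4,hatch=.06)
E
```

```text
t 21.0 tcp [0.5516 0.0035 0.2156] dial~ -0.0017 w 0.0342
F [-0.19  0.04  0.02] M [ 0.008 -0.005 -0.018] Mx [-0.007  0.016  0.     0.006  0.024]
```

View pics/o13.png

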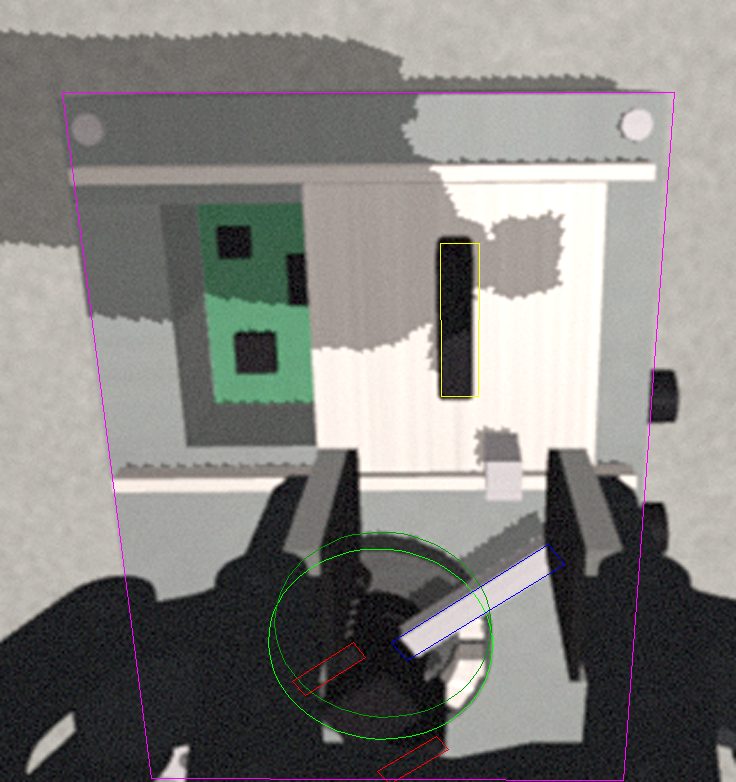

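View pics/t13.png

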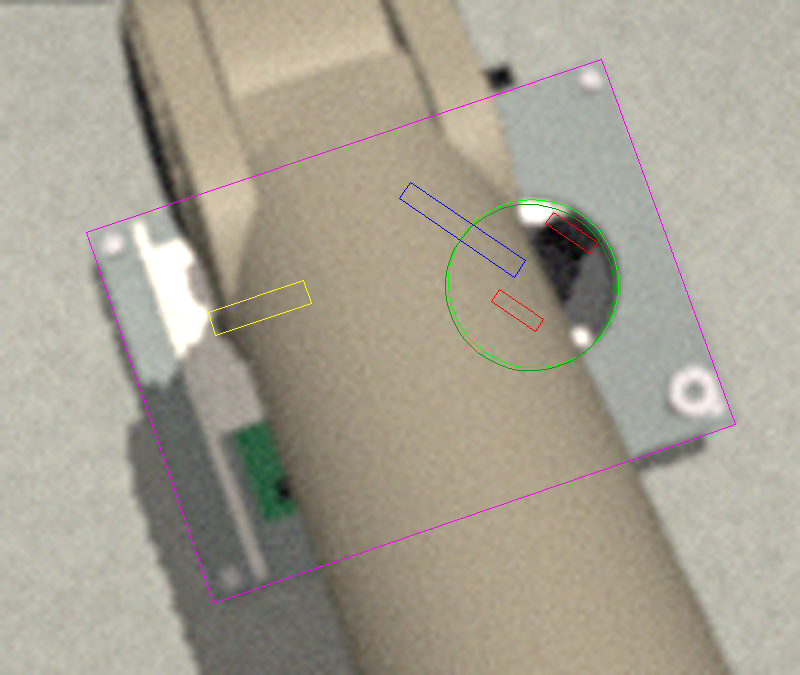

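```bash
python3 - <<'E'
from h import *
print(manip.close_job()); print(manip.sense()["time_s"])
E
```

```text
the job is handed in; nothing more can be done
None
the job is handed in; nothing more can be done
```

The pod is open. The dial is at its rubber stop with both tabs sprung out, the hatch is fully slid open, and the job was handed in at about 21 s.

- **Dial:** I pinched both tabs to about 43.5 mm across, centred to within half a millimetre, and turned the dial clockwise. The moment began to rise at about 0.94 rad. One small step further, to 0.956 rad, read about 0.2 N m, so I backed off to 0.944 rad with light contact and let go.
- **Tabs:** Pictures after release and after lifting away showed the dial at about 0.94 rad. The tabs' outer faces matched the model for fully out (54 mm), and the tongue was clear of the hatch post.
- **Hatch:** I slid it by its rib along +x. The force rose from about 2.5 to 4.5 N at roughly 60 mm, which I took as the end stop. I backed off and lifted clear, and the last wrist picture showed the rib within about 1 mm of the fully open position.
- **Final checks:** The force reading was about zero with the arm clear of everything. I did not plan any contact with the loose things. The bearing still lies on its corner, but I did not check the bracket, thruster or screwdriver again at the end.
- **Not confirmed:** In the last pictures the arm hid most of the dial, so its state rests on the views before the hatch was moved.

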